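# Park and lock the slicer's stuck carriage

### The job

Put the food slicer away safely: its carriage has gummed fast on its runners, so push it to the left by its hand guard until it breaks free, bring it gently up against the end stop hidden under it, and then press the lock button on the carriage right down so that it is locked there. Never force the carriage against its stop, or the lock pin against what is under it, with more than 25 N; do not let the carriage shoot along, and leave the jar, the cup and the salt shaker beside the slicer where they stand.

Things in the scene. Friction and masses are not known exactly. Their poses are not given: they have to be found in the camera images.
- slicer: white electric food slicer, fixed, 270 deep x 330 wide x 232 mm high; origin on the worktop below the middle of its width; +x to its back (round steel blade, motor, upright gauge plate: all at x > +5 mm), +y to its left, along the two slots its carriage runs in. The end stop is a stiff rubber buffer (about 9 N per mm), set differently each time and hidden under the deck.
- carriage (a joint): travel (m) of the steel carriage, 0 at the slicer's right end, growing to the left (slicer +y). A ribbed tray 152 x 130 mm at height 58 mm, an upright hand guard at its right end, a lock at its front. It starts at 0 to 0.03, stuck fast: 9 to 20 N move it, and it breaks free before 0.05; then it glides at about 2 N until it meets its stop, somewhere from 0.095 to 0.165.
- guard_push (a point): the spot to push, on the right (slicer -y) face of the carriage's upright hand guard: a plate 100 mm wide (slicer x) and 6 mm thick, standing from height 58 to 127 mm, with a round black bar 12 mm thick along its top edge, 3 mm proud of the face. Point on the face 95 mm above the worktop, in the middle of its width, 92 mm in front of the gauge plate. Axes as the slicer's. Free space of 60 mm to the right of it.
- lock_pin (a joint): how far the lock button is pressed (m): 0 up, 0.009 fully down. It goes down vertically against about 4 N of friction and stays where left. Its pin meets a strip under the deck and stops at about 0.003 unless the carriage is within about 3 mm of where it just touches its end stop; there the pin drops into a hole and locks the carriage.
- lock_top (a point): centre of the top of the lock button: a steel mushroom button 18 mm across on a black round boss 32 mm across, on the carriage tray, 91 mm above the worktop when up, 82 mm when locked. It is carried along with the carriage; 30 mm in front of and 85 mm to the left of the push spot. Axes as the slicer's.
- jam_jar: jam jar with a white lid, 69 mm across, 99 mm high, to the left of the slicer; leave it alone. Origin: centre of its underside.
- cup: small white spotted espresso cup, 63 mm across, 55 mm high, to the right of the slicer at the back; leave it alone. Origin: underside.
- salt_shaker: glass salt shaker with a grey top, 44 mm across, 90 mm high, to the left of the slicer at the front; leave it alone. Origin: centre of its underside.

How it is judged:
By the outcome, as a careful person would: the job done as asked, in the order asked, and still so for the second after the job is handed in, with the robot touching nothing.
It also fails if it takes over 58 s, if anything falls off the work surface, if the arm or the gripper's body presses on something with over 40 N, if the wrist force passes 120 N, or if a joint passes its speed limit or range.

### The arm

A 6-joint arm with a two-finger parallel gripper is mounted at the origin on a cart in front of the work surface, level with it; the furniture and walls round the work are solid. World frame = base frame: x ahead of the robot, y to its left, z up, the work surface at z = 0. Lengths are in m, angles in rad, forces in N, time in s.
With the tool pointing down it reaches from about 0.25 to 0.725 m from the base axis. Payload 4 kg.
Tool frame: the origin (TCP) lies at the very end of the fingers, on their centre line; the grasp point (between the pads) lies 19 mm behind it; z points along the fingers, y is the line along which they close (so a half turn about z gives the same grasp; the last joint's range is limited). The gripper opens to 85 mm and grips with 20 to 120 N. Pads are 22 mm wide; open, the fingers measure 114 mm over their backs; the gripper's body (76 mm by 85 mm) begins 54 mm behind the grasp point. The pads swing forward as they close: fully open they stand 13 mm farther back than shut.
Start: joints at [-1.34, 0.241, 0.005, 1.335, 0, 1.571], TCP at [0.114, -0.487, 0.231] pointing down, gripper open.
Joint ranges: [-2.72, 2.72], [-1.05, 1.87], [-1.09, 1.28], [-1.99, 2.15], [-1.42, 1.44], [-3.14, 3.14]. Speed limits (rad/s): [2.79, 2.79, 3.14, 3.14, 3.14, 3.14].

### API

Orientations are given as a unit quaternion [x, y, z, w].
In Python, from workcell import bot, vision, workorder, boxes_of gives the robot as it stands.
- The arm moves only by the tool send_rows, never from a script. Its argument "motion" is text: rows parted by semicolons, each of 5 numbers parted by spaces: the closure, from -1 (fully open) to 1 (shut), so that 0 is half open, then the shift along the tool's x, y, z in cm, then the turn about the tool's z in rad. In form: claw x y z twist; .... A call has 1 to 5 rows; each row is the pose to reach, as a shift and turn from the pose commanded when the call began, along the tool's axes at that moment; what a row does not reach only later rows make up. A row lasts 1/10 s, in which the tool goes at most 50 mm and 8.59 degrees, less where a joint would pass 70% of its speed; a pose out of reach is approached as far as the arm can. A call with a gripper value outside its range is refused whole. The fingers move at their own pace and stop on an object; the grip force is fixed at half the most. Time passes only in rows, so rows that repeat a pose let the fingers close. It gives the time, the measured TCP pose, the force, the opening and the grip force at its end, in the units of the state.
- bot.get_obs(): the state, without advancing time (a new reading comes with each control period).
- vision.camera(name): name is "side" or "top" or "wrist"; returns the picture (384x512x3 uint8, red, green, blue); there is no depth.
- vision.camera_model(name): a dict with "fov_y" (degrees; the focal length in pixels is half the picture's height over the tangent of half this angle, whatever the lens; pixels are square), "cx", "cy" (the principal point, pixels), "world_from_camera" (4x4, takes a point from camera to world coordinates); the wrist camera has in their place "hand_eye" (4x4, takes a point from camera to tool coordinates, whose origin is the TCP and whose axes are the flange's). Camera axes: x right, y down, z forward; pixel columns grow to the right and rows downward; lengths in m; the calibration is good to about 2 mm. A picture is of the moment at which its call begins: read the wrist's pose just before it. camera_model takes no time and is no camera call.
- workorder.job_done(): hands the job in; it is judged then, once.
Trained networks look in the newest picture that a camera, given by its name, has taken for a name from the list of things; names that differ only in an ending like _2 or _b are one class to them, and where a whole thing is asked for, a point or a joint stands for the part that bears it (a point fixed in the world has none). Each returns a list of dicts, best first, with "conf" (0 to 1); they miss things now and then, are a little off and sometimes report something else, mostly with a low value. They report only what shows in the picture. A call takes as long as a camera call.
- boxes_of(camera, target): "rect" ([centre column, centre row, width, height] in pixels, round what is visible of it).
The state is a dict: "clock": time; "joint_pos": joint angles; "joint_vel": joint speeds; "tau": joint torques, N m; "eef_pos": TCP position; "tool_rot": TCP orientation; "ft_force": force on the tool from outside, world axes, zero at the start; "ft_torque": the same for the moment, N m; "grip_width": finger opening in m; "grasp_force": force on a finger pad.
Only numpy, scipy, OpenCV 4.12 (cv2) and the standard library are available. Lean on these libraries where they do the work, as an engineer would, in place of code of your own. Each camera call takes 0.05 s, during which the arm holds its last target. There are 200 camera calls.

## Working session

There is one attempt and no reset: what is moved stays moved. The work goes in short steps, Python scripts to look and compute and a tool call to move; the robot and the scene stay as the last step left them, time stands still between calls to the robot, and variables do not carry over. Pictures are saved under pics/ and viewed, at most 10 in all, crops included, and the job is handed in when it is done.

Besides the shell and the picture viewer there is one more tool, called after "Emit:" by a JSON object that holds its "fn" and its "kwargs", one argument or row to a line. send_rows: Moves the arm, as the interface text tells. Its arguments: {"type":"object","properties":{"motion":{"type":"string"}},"required":["motion"]}

```bash
mkdir -p pics; cat > h.py <<'E'
import numpy as np,cv2
from workcell import bot,vision,workorder,boxes_of
def save(cam,fn):
    im=vision.camera(cam); cv2.imwrite('pics/'+fn,im[:,:,::-1]); return im
def K(cam):
    m=vision.camera_model(cam); f=192/np.tan(np.radians(m['fov_y'])/2); return f,m['cx'],m['cy'],m
def proj(cam,P):
    f,cx,cy,m=K(cam); T=np.linalg.inv(np.array(m['world_from_camera'])); p=(T[:3,:3]@np.atleast_2d(P).T).T+T[:3,3]
    return np.c_[f*p[:,0]/p[:,2]+cx,f*p[:,1]/p[:,2]+cy]
def ray(cam,u,v,z):
    f,cx,cy,m=K(cam); T=np.array(m['world_from_camera']); d=T[:3,:3]@np.array([(u-cx)/f,(v-cy)/f,1]); o=T[:3,3]
    return o+d*(z-o[2])/d[2]
E
python3 - <<'E'
from h import *
for c in('top','side'):
    im=save(c,c+'0.png'); print(c,K(c))
    for t in('slicer','carriage','lock_top','guard_push','jam_jar','cup','salt_shaker'):
        print(t,[(np.round(d['rect']).tolist(),round(d['conf'],2)) for d in boxes_of(c,t)[:2]])
print(bot.get_obs())
E
```

```text
top (np.float64(394.02328905121965), 255.5779646099698, 194.88696456375098, {'fov_y': 51.958174100700475, 'cx': 255.5779646099698, 'cy': 194.88696456375098, 'world_from_camera': array([[ 0.01313283, -0.99770514,  0.06642282,  0.50574158],
       [-0.99983229, -0.01395071, -0.01186444,  0.02767534],
       [ 0.01276386, -0.06625586, -0.99772103,  1.12974316],
       [ 0.        ,  0.        ,  0.        ,  1.        ]])})
slicer [([259.0, 203.0, 143.0, 127.0], 0.85)]
carriage [([285.0, 221.0, 59.0, 66.0], 0.81)]
lock_top []
guard_push [([284.0, 223.0, 62.0, 65.0], 0.76)]
jam_jar [([177.0, 171.0, 28.0, 32.0], 0.86)]
cup [([347.0, 206.0, 22.0, 35.0], 0.95)]
salt_shaker [([163.0, 205.0, 24.0, 13.0], 0.5)]
side (np.float64(401.2833763744061), 258.0951750373862, 190.41831159578737, {'fov_y': 51.13895423919697, 'cx': 258.0951750373862, 'cy': 190.41831159578737, 'world_from_camera': array([[-0.93520292, -0.20887568,  0.28594834,  0.24317848],
       [-0.35410329,  0.54587108, -0.75936528,  0.90342978],
       [ 0.00252201, -0.81141587, -0.58446379,  0.77240613],
       [ 0.        ,  0.     
[... 375 characters left out ...]
int_pos': array([-1.34005411e+00,  2.40522527e-01,  5.03860592e-03,  1.33519022e+00,
       -7.67981554e-06,  1.57080722e+00]), 'joint_vel': array([-4.85060457e-06,  1.57479993e-03,  9.32113810e-04,  1.79999247e-03,
        6.35333690e-05, -1.01883333e-03]), 'tau': array([ 9.26903049e-04, -3.72152746e+01,  2.52677536e+01,  8.54070313e-04,
       -1.05361028e-04, -3.05834334e-06]), 'eef_pos': array([ 0.11435306, -0.48677141,  0.23135997]), 'tool_rot': array([9.93352758e-01, 1.15109926e-01, 3.21861113e-06, 6.11281660e-05]), 'ft_force': array([0.4874817 , 0.03951797, 0.02400992]), 'ft_torque': array([-0.01522981,  0.00097326, -0.01424981]), 'grasp_force': 0.0, 'grip_width': 0.08522839499319919}
```

View pics/top0.png

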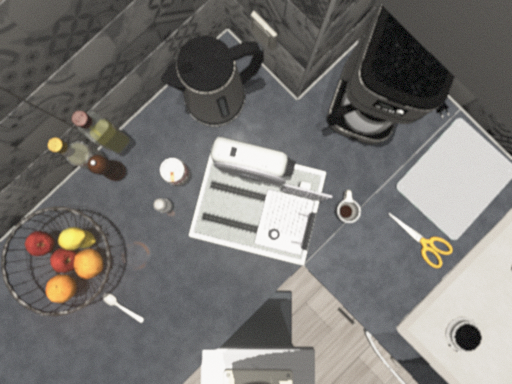

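View pics/side0.png

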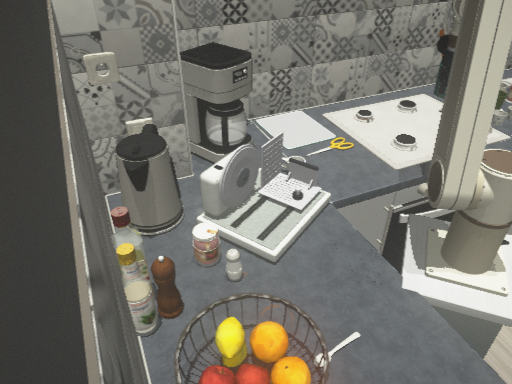

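The top view shows the slicer tray's front corners near (191,238) and (303,263), the lock button at (274,234), and the guard bar around (313,212)-(306,248). I'll enlarge both views.

```bash
python3 - <<'E'
import cv2,numpy as np
a=cv2.imread('pics/top0.png')[125:275,180:365]; b=cv2.imread('pics/side0.png')[125:265,190:345]
a=cv2.resize(a,None,fx=4,fy=4,interpolation=cv2.INTER_CUBIC);b=cv2.resize(b,None,fx=4,fy=4,interpolation=cv2.INTER_CUBIC)
cv2.imwrite('pics/a.png',a);cv2.imwrite('pics/b.png',b)
E
```

```text
(no output)
```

View pics/a.png

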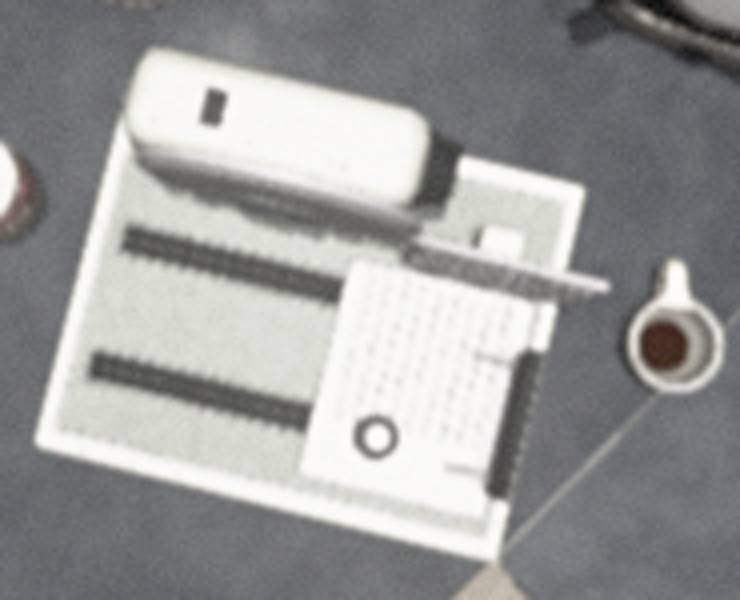

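View pics/b.png

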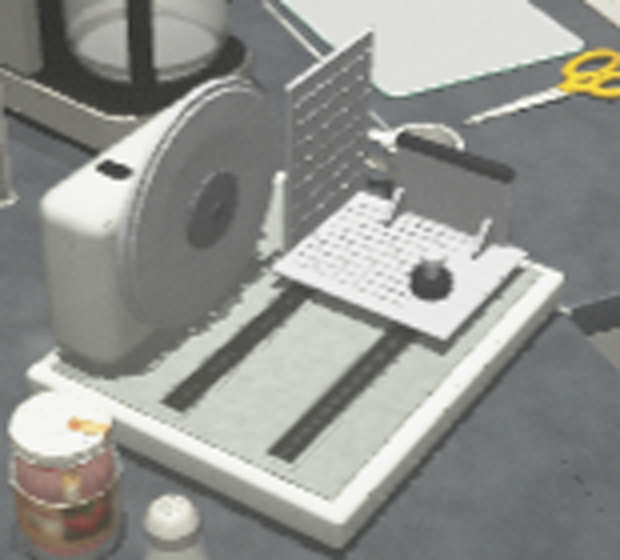

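Bar ends in the enlarged top view are at (533,353) and (500,497), with the button at (377,437). In the side view the button is at (432,268) and the bar spans (402,140)-(510,172). I'll triangulate these now.

```bash
cat > fit.py <<'E'
from h import *
from scipy.optimize import least_squares
# params X,Y,yaw,travel ; model in slicer frame (guard face y = g0+s)
t=lambda u,v:(u/4+180-.4,v/4+125-.4); s=lambda u,v:(u/4+190-.4,v/4+125-.4)
# unknowns: push spot P=(px,py), yaw, slicer width centre offset e (y of slicer centre - py), slicer front offset
def loc(q,a,b,z): c,n=np.cos(q[2]),np.sin(q[2]); return np.array([q[0]+c*a-n*b,q[1]+n*a+c*b,z])
pts=[('top',t(377,437),lambda q:loc(q,-.03,.085,.091)),('side',s(434,266),lambda q:loc(q,-.03,.085,.091)),
('top',t(533,353),lambda q:loc(q,.05,.003,.127)),('top',t(500,497),lambda q:loc(q,-.05,.003,.127)),
('side',s(402,138),lambda q:loc(q,.05,.003,.127)),('side',s(511,173),lambda q:loc(q,-.05,.003,.127)),
]
if __name__=='__main__':
    def r(q): return np.concatenate([proj(c,f(q))[0]-uv for c,uv,f in pts])
    o=least_squares(r,[.5,-.1,-.22]); print(o.x,np.round(o.fun,1))
    q=o.x; print('lock',loc(q,-.03,.085,.091))
    # yaw from deck edges in top (front edge)
    for A,B in(((42,445),(492,560)),((125,240),(340,290)),((92,367),(310,415))):
        a,b=[ray('top',*t(*p),.045) for p in(A,B)]; d=a-b; print('yaw',np.arctan2(-d[0],d[1]))
    for cc in((42,445),(492,560),(582,185)): print('corner',ray('top',*t(*cc),.045))
    print('cup',ray('top',*t(675,345),.055))
    ob=bot.get_obs(); from scipy.spatial.transform import Rotation as R
    print(np.round(R.from_quat(ob['tool_rot']).as_matrix(),3))
E
python3 fit.py
```

```text
[ 0.48131165 -0.12211947 -0.22947106] [-0.6  0.6 -0.3 -2.6 -0.1 -0.8 -0.9  1.6 -1.2 -1.2  0.5 -0.2]
lock [ 0.47143236 -0.03252371  0.091     ]
yaw -0.23620929778730868
yaw -0.2150253993623097
yaw -0.20308180933942246
corner [0.46320012 0.19235405 0.045     ]
corner [ 0.3889394  -0.11616232  0.045     ]
corner [ 0.6475442  -0.17739092  0.045     ]
cup [ 0.53709271 -0.23938145  0.055     ]
[[ 0.973  0.229  0.   ]
 [ 0.229 -0.973 -0.   ]
 [-0.     0.    -1.   ]]
```

Emit:
{"fn": "send_rows", "kwargs": {
  "motion": "0.4 4 -2.48 0 0.092; 0.4 8 -4.96 0 0.184; 0.4 12 -7.44 0 0.276; 0.4 16 -9.92 0 0.369; 0.4 20 -12.4 0 0.461"
}}

```text
clock: 1.3
eef_pos: [0.2817, -0.319, 0.2315]
tool_rot: [0.993, -0.117, 0.0, 0.0]
ft_force: [1.6, -0.4, -0.4]
grip_width: 0.0256
grasp_force: 0.0
```

Emit:
{"fn": "send_rows", "kwargs": {
  "motion": "0.4 2.5 -4.03 0 0; 0.4 5 -8.06 0 0; 0.4 7.5 -12.1 0 0; 0.4 10 -16.1 0 0; 0.4 12.5 -20.1 0 0"
}}

```text
clock: 1.8
eef_pos: [0.4495, -0.1515, 0.2316]
tool_rot: [0.993, -0.115, 0.0, 0.0]
ft_force: [1.4, -0.7, 0.6]
grip_width: 0.0257
grasp_force: 0.0
```

Emit:
{"fn": "send_rows", "kwargs": {
  "motion": "0.4 2.5 -4.1 1 0; 0.4 2.5 -4.1 5 0; 0.4 2.5 -4.1 7 0; 0.4 2.5 -4.1 7 0"
}}

```text
clock: 2.2
eef_pos: [0.4797, -0.1177, 0.1581]
tool_rot: [0.993, -0.114, -0.004, -0.0]
ft_force: [-0.6, 0.2, 1.1]
grip_width: 0.0256
grasp_force: 0.0
```

```bash
python3 - <<'E'
from h import *
print(bot.get_obs()['eef_pos'],bot.get_obs()['ft_force'])
w=save('wrist','w1.png'); s=save('side','s1.png')
s=cv2.resize(s[125:265,220:345,::-1],None,fx=3.2,fy=3.2); w=cv2.resize(w[:,:,::-1],(400,300))
c=np.zeros((450,800,3),np.uint8); c[:s.shape[0],:s.shape[1]]=s; c[:300,400:]=w; cv2.imwrite('pics/c1.png',c)
E
```

```text
[ 0.47968008 -0.11766985  0.15806588] [-0.59519763  0.21053587  1.08890067]
```

View pics/c1.png

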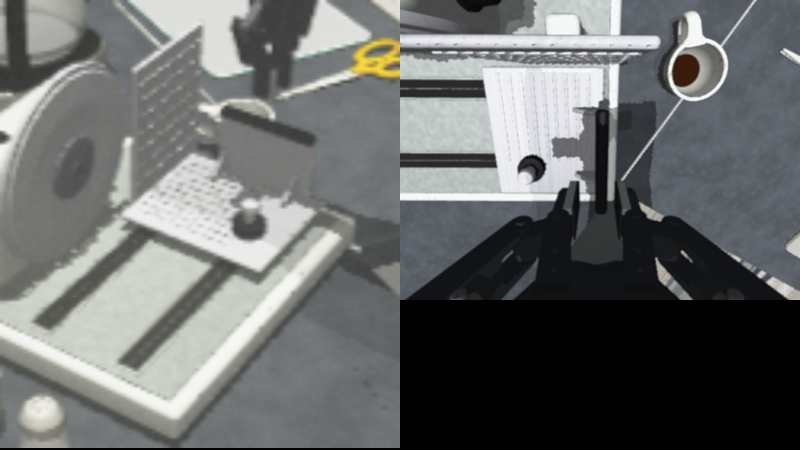

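The wrist view shows the bar exactly vertical at col ~602, between the fingertips (about 577 and 622). I'll convert this to numbers.

```bash
python3 - <<'E'
from h import *
from scipy.spatial.transform import Rotation as R
m=vision.camera_model('wrist'); f=192/np.tan(np.radians(m['fov_y'])/2); H=np.array(m['hand_eye'])
o=bot.get_obs(); Rt=R.from_quat(o['tool_rot']).as_matrix(); p=o['eef_pos']; print(p)
def toolpt(u,v,z):
    d=H[:3,:3]@np.array([(u-m['cx'])/f,(v-m['cy'])/f,1]); dw=Rt@d; ow=Rt@H[:3,3]+p
    return Rt.T@(ow+dw*(z-ow[2])/dw[2]-p)
k=1.28
for n,u,v,z in(('bar back',602,110,.127),('bar front',602,212,.127),('button',524,178,.091),('bossctr',531,168,.082),('plate R',658,43,.232),('plateL?',402,43,.232)):
    t=toolpt((u-400)*k,v*k,z); print(n,np.round(t*1000,1),np.round(Rt@t+p,4))
h=np.linalg.inv(H); q=h[:3,3]; print('tcp px',f*q[0]/q[2]+m['cx'],f*q[1]/q[2]+m['cy'])
E
```

```text
[ 0.48199474 -0.11893037  0.16162128]
bar back [54.   4.2 34.6] [ 0.5336 -0.1353  0.127 ]
bar front [-44.8   5.   34.6] [ 0.4372 -0.1136  0.127 ]
button [-26.6 -80.1  70.6] [ 0.4744 -0.0348  0.091 ]
bossctr [-18.6 -74.2  79.6] [ 0.4808 -0.0424  0.082 ]
plate R [ 91.5  18.6 -70.4] [ 0.5669 -0.158   0.232 ]
plateL? [ 91.5 -60.  -70.4] [ 0.5848 -0.0814  0.232 ]
tcp px 252.04036377068593 242.39328613430445
```

Emit:
{"fn": "send_rows", "kwargs": {
  "motion": "0.2 0 0.25 0 0; 0.2 0.2 0.25 2 0; 0.2 0.4 0.25 4 0; 0.2 0.4 0.25 6 0; 0.2 0.4 0.25 7.8 0"
}}

```text
clock: 2.8
eef_pos: [0.4865, -0.1233, 0.0844]
tool_rot: [0.993, -0.115, 0.002, 0.0]
ft_force: [-0.2, -0.5, -0.3]
grip_width: 0.0345
grasp_force: 0.0
```

Emit:
{"fn": "send_rows", "kwargs": {
  "motion": "0.2 0 0 0 0; 0.2 0 0 0 0"
}}

```text
clock: 3.0
eef_pos: [0.486, -0.1229, 0.0846]
tool_rot: [0.993, -0.115, 0.001, 0.0]
ft_force: [0.7, -0.2, -0.6]
grip_width: 0.0346
grasp_force: 0.0
```

Emit:
{"fn": "send_rows", "kwargs": {
  "motion": "0.2 0 -0.2 0 0; 0.2 0 -0.4 0 0; 0.2 0 -0.6 0 0; 0.2 0 -0.8 0 0; 0.2 0 -0.9 0 0"
}}

```text
clock: 3.5
eef_pos: [0.4874, -0.1137, 0.0835]
tool_rot: [0.993, -0.114, 0.0, -0.0]
ft_force: [-0.3, 0.2, 0.1]
grip_width: 0.0339
grasp_force: 0.0
```

Emit:
{"fn": "send_rows", "kwargs": {
  "motion": "0.2 0 -0.1 0 0; 0.2 0 -0.2 0 0; 0.2 0 -0.2 0 0"
}}

```text
clock: 3.8
eef_pos: [0.4874, -0.113, 0.0832]
tool_rot: [0.994, -0.114, -0.0, -0.001]
ft_force: [0.3, -0.0, 0.7]
grip_width: 0.0341
grasp_force: 0.0
```

Emit:
{"fn": "send_rows", "kwargs": {
  "motion": "0.2 0 -0.1 0 0; 0.2 0 -0.1 0 0; 0.2 0 -0.2 0 0; 0.2 0 -0.2 0 0"
}}

```text
clock: 4.2
eef_pos: [0.4876, -0.1124, 0.0833]
tool_rot: [0.994, -0.113, 0.0, -0.001]
ft_force: [-0.4, -0.4, 0.4]
grip_width: 0.034
grasp_force: 0.7
```

Emit:
{"fn": "send_rows", "kwargs": {
  "motion": "0.2 0 -0.1 0 0; 0.2 0 -0.1 0 0; 0.2 0 -0.2 0 0; 0.2 0 -0.2 0 0"
}}

```text
clock: 4.6
eef_pos: [0.4877, -0.1121, 0.0833]
tool_rot: [0.994, -0.113, 0.0, -0.0]
ft_force: [-1.0, -5.6, -0.8]
grip_width: 0.034
grasp_force: 2.7
```

Emit:
{"fn": "send_rows", "kwargs": {
  "motion": "0.2 0 0.4 0 0; 0.4 0 0.8 0 0; 0.6 0 1 0 0; 0.6 0 1 0 0; 0.6 0 1 0 0"
}}

```text
clock: 5.1
eef_pos: [0.4857, -0.1208, 0.0833]
tool_rot: [0.994, -0.112, 0.0, -0.002]
ft_force: [0.3, 1.3, 0.4]
grip_width: 0.0171
grasp_force: 0.0
```

Emit:
{"fn": "send_rows", "kwargs": {
  "motion": "0.6 0 -0.1 0 0; 0.6 0 -0.1 0 0; 0.6 0 -0.2 0 0; 0.6 0 -0.2 0 0"
}}

```text
clock: 5.5
eef_pos: [0.4859, -0.1202, 0.0833]
tool_rot: [0.994, -0.113, 0.0, 0.0]
ft_force: [-0.9, -5.8, -0.4]
grip_width: 0.0173
grasp_force: 3.0
```

Emit:
{"fn": "send_rows", "kwargs": {
  "motion": "0.6 0 -0.05 0 0; 0.6 0 -0.1 0 0; 0.6 0 -0.15 0 0; 0.6 0 -0.2 0 0; 0.6 0 -0.2 0 0"
}}

```text
clock: 6.0
eef_pos: [0.4861, -0.1192, 0.0833]
tool_rot: [0.994, -0.113, -0.0, 0.001]
ft_force: [-0.4, -8.8, 0.4]
grip_width: 0.0169
grasp_force: 4.3
```

Emit:
{"fn": "send_rows", "kwargs": {
  "motion": "0.6 0 -0.05 0 0; 0.6 0 -0.1 0 0; 0.6 0 -0.15 0 0; 0.6 0 -0.2 0 0; 0.6 0 -0.2 0 0"
}}

```text
clock: 6.5
eef_pos: [0.4865, -0.1174, 0.0833]
tool_rot: [0.994, -0.113, -0.0, 0.001]
ft_force: [-1.7, -8.5, 0.1]
grip_width: 0.0173
grasp_force: 4.6
```

Emit:
{"fn": "send_rows", "kwargs": {
  "motion": "0.6 0 -0.05 0 0; 0.6 0 -0.1 0 0; 0.6 0 -0.15 0 0; 0.6 0 -0.2 0 0; 0.6 0 -0.2 0 0"
}}

```text
clock: 7.0
eef_pos: [0.4869, -0.1156, 0.0833]
tool_rot: [0.994, -0.113, -0.0, 0.001]
ft_force: [-1.6, -8.7, 0.3]
grip_width: 0.017
grasp_force: 4.7
```

Emit:
{"fn": "send_rows", "kwargs": {
  "motion": "0.6 0 -0.05 0 0; 0.6 0 -0.1 0 0; 0.6 0 -0.15 0 0; 0.6 0 -0.2 0 0; 0.6 0 -0.2 0 0"
}}

```text
clock: 7.5
eef_pos: [0.4873, -0.1138, 0.0832]
tool_rot: [0.994, -0.113, -0.0, 0.001]
ft_force: [-2.1, -9.5, -0.3]
grip_width: 0.017
grasp_force: 4.9
```

Emit:
{"fn": "send_rows", "kwargs": {
  "motion": "0.6 0 -0.08 0 0; 0.6 0 -0.16 0 0; 0.6 0 -0.24 0 0; 0.6 0 -0.32 0 0; 0.6 0 -0.4 0 0"
}}

```text
clock: 8.0
eef_pos: [0.4878, -0.1119, 0.0833]
tool_rot: [0.994, -0.112, -0.0, 0.001]
ft_force: [-1.6, -10.9, -0.6]
grip_width: 0.0169
grasp_force: 5.3
```

Emit:
{"fn": "send_rows", "kwargs": {
  "motion": "0.6 0 -0.08 0 0; 0.6 0 -0.16 0 0; 0.6 0 -0.24 0 0; 0.6 0 -0.32 0 0; 0.6 0 -0.4 0 0"
}}

```text
clock: 8.5
eef_pos: [0.4882, -0.1101, 0.0833]
tool_rot: [0.994, -0.11, 0.0, -0.0]
ft_force: [-1.9, -10.8, -1.4]
grip_width: 0.0172
grasp_force: 5.3
```

Emit:
{"fn": "send_rows", "kwargs": {
  "motion": "0.6 0 -0.08 0 0; 0.6 0 -0.16 0 0; 0.6 0 -0.24 0 0; 0.6 0 -0.32 0 0; 0.6 0 -0.4 0 0"
}}

```text
clock: 9.0
eef_pos: [0.4886, -0.1082, 0.0833]
tool_rot: [0.994, -0.109, 0.0, -0.001]
ft_force: [-2.2, -10.6, -1.4]
grip_width: 0.0173
grasp_force: 5.4
```

Emit:
{"fn": "send_rows", "kwargs": {
  "motion": "0.6 0 -0.08 0 0; 0.6 0 -0.16 0 0; 0.6 0 -0.24 0 0; 0.6 0 -0.32 0 0; 0.6 0 -0.4 0 0"
}}

```text
clock: 9.5
eef_pos: [0.4891, -0.1063, 0.0833]
tool_rot: [0.994, -0.108, 0.0, -0.002]
ft_force: [-2.1, -10.0, -0.3]
grip_width: 0.0172
grasp_force: 5.4
```

Emit:
{"fn": "send_rows", "kwargs": {
  "motion": "0.6 0 0 0 0; 0.6 0 0 0 0; 0.6 0 0 0 0"
}}

```text
clock: 9.8
eef_pos: [0.4891, -0.1062, 0.0833]
tool_rot: [0.994, -0.108, 0.0, -0.002]
ft_force: [-2.3, -10.1, -0.6]
grip_width: 0.017
grasp_force: 5.1
```

Emit:
{"fn": "send_rows", "kwargs": {
  "motion": "0.6 0 -0.12 0 0; 0.6 0 -0.24 0 0; 0.6 0 -0.36 0 0; 0.6 0 -0.48 0 0; 0.6 0 -0.6 0 0"
}}

```text
clock: 10.3
eef_pos: [0.4897, -0.1035, 0.0833]
tool_rot: [0.994, -0.106, 0.0, -0.003]
ft_force: [-1.0, -10.3, -0.8]
grip_width: 0.017
grasp_force: 5.1
```

```bash
python3 - <<'E'
from h import *
print(bot.get_obs()['eef_pos'],bot.get_obs()['ft_force'])
s=save('side','s2.png'); t=save('top','t2.png')
s=cv2.resize(s[125:265,220:345,::-1],None,fx=3.2,fy=3.2); t=cv2.resize(t[180:280,220:345,::-1],None,fx=3.2,fy=3.2)
c=np.zeros((450,800,3),np.uint8); c[:s.shape[0],:400]=s; c[:320,400:]=t; cv2.imwrite('pics/c2.png',c)
E
```

```text
[ 0.48966423 -0.10353898  0.08334862] [ -1.01240051 -10.27927302  -0.75707126]
```

View pics/c2.png

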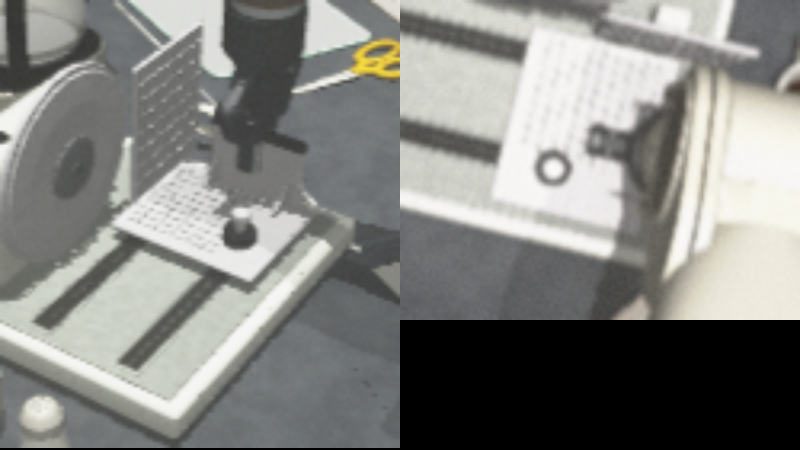

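Side view: the fingers straddle the guard bar. In the top crop the button is at (552,168), so the carriage has crept about 17 mm at ~10 N. I'll keep going.

Emit:
{"fn": "send_rows", "kwargs": {
  "motion": "0.6 0 -0.12 0 0; 0.6 0 -0.24 0 0; 0.6 0 -0.36 0 0; 0.6 0 -0.48 0 0; 0.6 0 -0.6 0 0"
}}

```text
clock: 10.9
eef_pos: [0.4903, -0.1006, 0.0834]
tool_rot: [0.995, -0.103, 0.0, -0.004]
ft_force: [-1.8, -9.2, -0.7]
grip_width: 0.017
grasp_force: 4.8
```

Emit:
{"fn": "send_rows", "kwargs": {
  "motion": "0.6 0 -0.12 0 0; 0.6 0 -0.24 0 0; 0.6 0 -0.36 0 0; 0.6 0 -0.48 0 0; 0.6 0 -0.6 0 0"
}}

```text
clock: 11.4
eef_pos: [0.4909, -0.0978, 0.0834]
tool_rot: [0.995, -0.101, 0.001, -0.005]
ft_force: [-1.2, -11.1, -1.6]
grip_width: 0.017
grasp_force: 4.8
```

Emit:
{"fn": "send_rows", "kwargs": {
  "motion": "0.6 0 -0.12 0 0; 0.6 0 -0.24 0 0; 0.6 0 -0.36 0 0; 0.6 0 -0.48 0 0; 0.6 0 -0.6 0 0"
}}

```text
clock: 11.9
eef_pos: [0.4916, -0.0949, 0.0834]
tool_rot: [0.995, -0.099, 0.001, -0.007]
ft_force: [-0.8, -8.9, -0.7]
grip_width: 0.0169
grasp_force: 4.9
```

```bash
python3 - <<'E'
from h import *
o=bot.get_obs(); np.set_printoptions(precision=4,suppress=True)
for k in('joint_pos','joint_vel','tau','ft_torque'): print(k,np.array(o[k]))
E
```

```text
joint_pos [-0.1988  0.3585 -0.2413  0.9711  0.0134  3.1412]
joint_vel [ 0.0092 -0.0005  0.0001 -0.0015  0.0141 -0.0012]
tau [  4.8588 -39.9982  21.7204   0.3109   2.6114  -0.0499]
ft_torque [-1.7018  0.2309 -0.0369]
```

Emit:
{"fn": "send_rows", "kwargs": {
  "motion": "0.6 0 0.2 0 0; 0.6 0 0.2 0 0; 0.6 0 0.2 0 0"
}}

```text
clock: 12.2
eef_pos: [0.4916, -0.0946, 0.0835]
tool_rot: [0.995, -0.098, 0.001, -0.009]
ft_force: [0.2, -4.6, -2.2]
grip_width: 0.0174
grasp_force: 2.6
```

Joint 6 is sitting at its range limit, which explains the lag. I'll back out, turn the tool half a turn so joint 6 is near 0, and go back in.

Emit:
{"fn": "send_rows", "kwargs": {
  "motion": "0.6 0 0.3 0 0; 0.4 0 0.3 -2 -0.1; 0.2 0 0.3 -4.5 -0.1; 0.2 0 0.3 -8 -0.15; 0.2 0 0.3 -8 -0.3"
}}

```text
clock: 12.7
eef_pos: [0.4941, -0.0981, 0.1686]
tool_rot: [0.998, 0.055, 0.007, -0.009]
ft_force: [1.6, 0.0, -0.3]
grip_width: 0.0341
grasp_force: 0.0
```

Emit:
{"fn": "send_rows", "kwargs": {
  "motion": "0.2 0 0 0 -0.15; 0.2 0 0 0 -0.3; 0.2 0 0 0 -0.45; 0.2 0 0 0 -0.6; 0.2 0 0 0 -0.75"
}}

```text
clock: 13.2
eef_pos: [0.4909, -0.0974, 0.1638]
tool_rot: [0.909, 0.417, 0.006, -0.009]
ft_force: [0.2, 1.1, 0.2]
grip_width: 0.0341
grasp_force: 0.0
```

Emit:
{"fn": "send_rows", "kwargs": {
  "motion": "0.2 0 0 0 -0.15; 0.2 0 0 0 -0.3; 0.2 0 0 0 -0.45; 0.2 0 0 0 -0.6; 0.2 0 0 0 -0.75"
}}

```text
clock: 13.7
eef_pos: [0.4909, -0.0973, 0.1638]
tool_rot: [0.693, 0.721, 0.009, -0.006]
ft_force: [-0.6, -0.4, 0.2]
grip_width: 0.0339
grasp_force: 0.0
```

Emit:
{"fn": "send_rows", "kwargs": {
  "motion": "0.2 0 0 0 -0.15; 0.2 0 0 0 -0.3; 0.2 0 0 0 -0.45; 0.2 0 0 0 -0.6; 0.2 0 0 0 -0.75"
}}

```text
clock: 14.2
eef_pos: [0.4909, -0.0974, 0.1638]
tool_rot: [0.38, 0.925, 0.011, -0.002]
ft_force: [-1.7, -0.2, 0.2]
grip_width: 0.0341
grasp_force: 0.0
```

Emit:
{"fn": "send_rows", "kwargs": {
  "motion": "0.2 0 0 0 -0.15; 0.2 0 0 0 -0.3; 0.2 0 0 0 -0.45; 0.2 0 0 0 -0.59; 0.2 0 0 0 -0.59"
}}

```text
clock: 14.7
eef_pos: [0.4909, -0.0975, 0.1638]
tool_rot: [0.098, 0.995, 0.011, 0.001]
ft_force: [-0.2, 0.5, 0.1]
grip_width: 0.0343
grasp_force: 0.0
```

```bash
python3 - <<'E'
from h import *
from scipy.spatial.transform import Rotation as R
np.set_printoptions(precision=4,suppress=True)
o=bot.get_obs(); print(o['joint_pos'],o['eef_pos'],o['tool_rot'],o['clock']);print(R.from_quat(o['tool_rot']).as_matrix())
E
```

```text
[-0.209   0.282  -0.1204  1.1687  0.0212 -0.0119] [ 0.4909 -0.0975  0.1638] [0.0984 0.9951 0.0105 0.001 ] 14.7
[[-0.9806  0.1957  0.0041]
 [ 0.1958  0.9804  0.0208]
 [ 0.0001  0.0212 -0.9998]]
```

Emit:
{"fn": "send_rows", "kwargs": {
  "motion": "0.2 0 -0.1 0 0.033; 0.2 0 -0.1 2 0.033; 0.2 0 -0.1 4 0.033; 0.2 0 -0.1 6 0.033; 0.2 0 -0.1 8 0.033"
}}

```text
clock: 15.2
eef_pos: [0.491, -0.0973, 0.0831]
tool_rot: [0.117, 0.993, 0.01, 0.001]
ft_force: [0.6, -0.2, -0.7]
grip_width: 0.0343
grasp_force: 0.0
```

Emit:
{"fn": "send_rows", "kwargs": {
  "motion": "0.4 0 0 0 0; 0.6 0 0 0 0; 0.6 0 0 0 0"
}}

```text
clock: 15.5
eef_pos: [0.4919, -0.0979, 0.0848]
tool_rot: [0.116, 0.993, 0.01, 0.002]
ft_force: [-0.8, -1.9, 0.9]
grip_width: 0.017
grasp_force: 0.0
```

Emit:
{"fn": "send_rows", "kwargs": {
  "motion": "0.6 0 0.1 0 0; 0.6 0 0.2 0 0; 0.6 0 0.3 0 0; 0.6 0 0.3 0 0"
}}

```text
clock: 15.9
eef_pos: [0.4918, -0.095, 0.084]
tool_rot: [0.115, 0.993, 0.01, 0.001]
ft_force: [-0.0, 0.6, 0.5]
grip_width: 0.0167
grasp_force: 0.0
```

Caged again, and commands now track. I'll push left (+y tool).

Emit:
{"fn": "send_rows", "kwargs": {
  "motion": "0.6 0 0.1 0 0; 0.6 0 0.2 0 0; 0.6 0 0.3 0 0; 0.6 0 0.3 0 0"
}}

```text
clock: 16.3
eef_pos: [0.4919, -0.0943, 0.0838]
tool_rot: [0.116, 0.993, 0.007, 0.001]
ft_force: [-1.0, -7.5, 1.7]
grip_width: 0.0172
grasp_force: 3.9
```

Emit:
{"fn": "send_rows", "kwargs": {
  "motion": "0.6 0 0.05 0 0; 0.6 0 0.1 0 0; 0.6 0 0.15 0 0; 0.6 0 0.2 0 0; 0.6 0 0.25 0 0"
}}

```text
clock: 16.8
eef_pos: [0.4923, -0.0927, 0.0838]
tool_rot: [0.116, 0.993, 0.007, 0.001]
ft_force: [-2.5, -10.6, 0.7]
grip_width: 0.0169
grasp_force: 5.1
```

Emit:
{"fn": "send_rows", "kwargs": {
  "motion": "0.6 0 0.05 0 0; 0.6 0 0.1 0 0; 0.6 0 0.15 0 0; 0.6 0 0.2 0 0; 0.6 0 0.25 0 0"
}}

```text
clock: 17.3
eef_pos: [0.4928, -0.0904, 0.0838]
tool_rot: [0.116, 0.993, 0.006, 0.001]
ft_force: [-2.3, -9.4, 1.2]
grip_width: 0.0171
grasp_force: 4.9
```

Emit:
{"fn": "send_rows", "kwargs": {
  "motion": "0.6 0 0.08 0 0; 0.6 0 0.16 0 0; 0.6 0 0.24 0 0; 0.6 0 0.32 0 0; 0.6 0 0.4 0 0"
}}

```text
clock: 17.8
eef_pos: [0.4937, -0.0865, 0.0838]
tool_rot: [0.116, 0.993, 0.006, 0.0]
ft_force: [-2.3, -10.1, 0.6]
grip_width: 0.0168
grasp_force: 5.4
```

Emit:
{"fn": "send_rows", "kwargs": {
  "motion": "0.6 0 0.08 0 0; 0.6 0 0.16 0 0; 0.6 0 0.24 0 0; 0.6 0 0.32 0 0; 0.6 0 0.4 0 0"
}}

```text
clock: 18.3
eef_pos: [0.4954, -0.0792, 0.0839]
tool_rot: [0.115, 0.993, 0.01, 0.001]
ft_force: [0.7, -1.3, -1.3]
grip_width: 0.0168
grasp_force: 0.8
```

Emit:
{"fn": "send_rows", "kwargs": {
  "motion": "0.6 0 0.08 0 0; 0.6 0 0.16 0 0; 0.6 0 0.24 0 0; 0.6 0 0.32 0 0; 0.6 0 0.4 0 0"
}}

```text
clock: 18.8
eef_pos: [0.4961, -0.0755, 0.084]
tool_rot: [0.115, 0.993, 0.01, 0.001]
ft_force: [0.4, -1.6, -1.4]
grip_width: 0.0169
grasp_force: 0.8
```

Emit:
{"fn": "send_rows", "kwargs": {
  "motion": "0.6 0 0.08 0 0; 0.6 0 0.16 0 0; 0.6 0 0.24 0 0; 0.6 0 0.32 0 0; 0.6 0 0.4 0 0"
}}

```text
clock: 19.3
eef_pos: [0.497, -0.0716, 0.0841]
tool_rot: [0.115, 0.993, 0.01, 0.001]
ft_force: [0.6, -1.8, -0.9]
grip_width: 0.0172
grasp_force: 0.8
```

Broke free cleanly; it now glides at ~2 N and the stop is at least 33 mm away.

Emit:
{"fn": "send_rows", "kwargs": {
  "motion": "0.6 0 0.15 0 0; 0.6 0 0.3 0 0; 0.6 0 0.5 0 0; 0.6 0 0.7 0 0; 0.6 0 0.9 0 0"
}}

```text
clock: 19.8
eef_pos: [0.4991, -0.0627, 0.0842]
tool_rot: [0.115, 0.993, 0.01, 0.001]
ft_force: [-1.3, -1.7, -0.7]
grip_width: 0.0171
grasp_force: 0.9
```

Emit:
{"fn": "send_rows", "kwargs": {
  "motion": "0.6 0 0.2 0 0; 0.6 0 0.4 0 0; 0.6 0 0.6 0 0; 0.6 0 0.8 0 0; 0.6 0 1 0 0"
}}

```text
clock: 20.3
eef_pos: [0.5013, -0.053, 0.0845]
tool_rot: [0.115, 0.993, 0.01, 0.001]
ft_force: [-0.8, -2.8, -1.5]
grip_width: 0.0168
grasp_force: 0.9
```

Emit:
{"fn": "send_rows", "kwargs": {
  "motion": "0.6 0 0.2 0 0; 0.6 0 0.35 0 0; 0.6 0 0.5 0 0; 0.6 0 0.6 0 0; 0.6 0 0.7 0 0"
}}

```text
clock: 20.8
eef_pos: [0.503, -0.0463, 0.0846]
tool_rot: [0.115, 0.993, 0.01, 0.001]
ft_force: [0.3, -1.1, -1.5]
grip_width: 0.0172
grasp_force: 0.8
```

Emit:
{"fn": "send_rows", "kwargs": {
  "motion": "0.6 0 0.1 0 0; 0.6 0 0.2 0 0; 0.6 0 0.3 0 0; 0.6 0 0.4 0 0; 0.6 0 0.5 0 0"
}}

```text
clock: 21.3
eef_pos: [0.5042, -0.0414, 0.0847]
tool_rot: [0.115, 0.993, 0.01, 0.001]
ft_force: [-0.3, -1.4, -1.6]
grip_width: 0.0173
grasp_force: 0.8
```

Emit:
{"fn": "send_rows", "kwargs": {
  "motion": "0.6 0 0.1 0 0; 0.6 0 0.2 0 0; 0.6 0 0.3 0 0; 0.6 0 0.4 0 0; 0.6 0 0.5 0 0"
}}

```text
clock: 21.8
eef_pos: [0.5053, -0.0366, 0.0848]
tool_rot: [0.115, 0.993, 0.01, 0.001]
ft_force: [-0.8, -2.7, -1.7]
grip_width: 0.0172
grasp_force: 0.8
```

Emit:
{"fn": "send_rows", "kwargs": {
  "motion": "0.6 0 0.1 0 0; 0.6 0 0.2 0 0; 0.6 0 0.3 0 0; 0.6 0 0.4 0 0; 0.6 0 0.5 0 0"
}}

```text
clock: 22.3
eef_pos: [0.5065, -0.0317, 0.0849]
tool_rot: [0.115, 0.993, 0.01, 0.001]
ft_force: [-1.2, -1.7, -0.7]
grip_width: 0.0169
grasp_force: 0.8
```

Emit:
{"fn": "send_rows", "kwargs": {
  "motion": "0.6 0 0.1 0 0; 0.6 0 0.2 0 0; 0.6 0 0.3 0 0; 0.6 0 0.3 0 0"
}}

```text
clock: 22.7
eef_pos: [0.5072, -0.0287, 0.085]
tool_rot: [0.115, 0.993, 0.01, 0.001]
ft_force: [-0.3, -0.2, -0.3]
grip_width: 0.0173
grasp_force: 0.5
```

Emit:
{"fn": "send_rows", "kwargs": {
  "motion": "0.6 0 0.1 0 0; 0.6 0 0.2 0 0; 0.6 0 0.3 0 0; 0.6 0 0.4 0 0; 0.6 0 0.5 0 0"
}}

```text
clock: 23.2
eef_pos: [0.5083, -0.024, 0.0851]
tool_rot: [0.115, 0.993, 0.01, 0.001]
ft_force: [0.4, -2.1, -1.3]
grip_width: 0.0169
grasp_force: 0.8
```

Emit:
{"fn": "send_rows", "kwargs": {
  "motion": "0.6 0 0.1 0 0; 0.6 0 0.2 0 0; 0.6 0 0.3 0 0; 0.6 0 0.4 0 0"
}}

```text
clock: 23.6
eef_pos: [0.5092, -0.02, 0.0852]
tool_rot: [0.115, 0.993, 0.01, 0.001]
ft_force: [-0.9, -2.6, -1.7]
grip_width: 0.0171
grasp_force: 0.8
```

Emit:
{"fn": "send_rows", "kwargs": {
  "motion": "0.6 0 0.1 0 0; 0.6 0 0.2 0 0; 0.6 0 0.3 0 0; 0.6 0 0.4 0 0; 0.6 0 0.5 0 0"
}}

```text
clock: 24.1
eef_pos: [0.5103, -0.0152, 0.0852]
tool_rot: [0.115, 0.993, 0.01, 0.001]
ft_force: [-0.5, -2.2, -1.9]
grip_width: 0.017
grasp_force: 0.8
```

Emit:
{"fn": "send_rows", "kwargs": {
  "motion": "0.6 0 0.1 0 0; 0.6 0 0.2 0 0; 0.6 0 0.3 0 0; 0.6 0 0.4 0 0; 0.6 0 0.5 0 0"
}}

```text
clock: 24.6
eef_pos: [0.5109, -0.0128, 0.0852]
tool_rot: [0.116, 0.993, 0.007, 0.0]
ft_force: [-2.0, -10.9, -0.3]
grip_width: 0.0168
grasp_force: 5.5
```

Force rose to 10.9 N after only ~1 mm, so that's the stop, touched gently. I'll relax, open and lift.

Emit:
{"fn": "send_rows", "kwargs": {
  "motion": "0.6 0 -0.1 0 0; 0.6 0 -0.2 0 0; 0.4 0 -0.35 0 0; 0.2 0 -0.35 0 0; 0.2 0 -0.35 0 0"
}}

```text
clock: 25.1
eef_pos: [0.5109, -0.0133, 0.0855]
tool_rot: [0.115, 0.993, 0.01, 0.001]
ft_force: [-0.2, 0.2, 0.2]
grip_width: 0.0343
grasp_force: 0.0
```

Emit:
{"fn": "send_rows", "kwargs": {
  "motion": "0.2 0 0 -2 0; 0.2 0 0 -5 0; 0.2 0 0 -8 0; 0.2 0 0 -8 0; 0.2 0 0 -8 0"
}}

```text
clock: 25.6
eef_pos: [0.511, -0.015, 0.166]
tool_rot: [0.115, 0.993, 0.01, 0.002]
ft_force: [-0.8, -0.4, -1.0]
grip_width: 0.0339
grasp_force: 0.0
```

```bash
python3 - <<'E'
from h import *
o=bot.get_obs();print(o['eef_pos'],o['tool_rot'],o['ft_force'],o['joint_pos'])
w=save('wrist','w3.png'); s=save('side','s3.png'); t=save('top','t3.png')
s=cv2.resize(s[150:240,220:320,::-1],None,fx=4,fy=4); t=cv2.resize(t[200:260,220:320,::-1],None,fx=4,fy=4)
c=np.zeros((600,800,3),np.uint8); c[:360,:400]=s; c[360:,:400]=t; c[:300,400:]=cv2.resize(w[:,:,::-1],(400,300)); cv2.imwrite('pics/c3.png',c)
E
```

```text
[ 0.51100881 -0.01496293  0.16600274] [0.11491461 0.9933239  0.0099416  0.00185199] [-0.79989697 -0.39757866 -1.04758278] [-0.04088071  0.29651479 -0.09410689  1.17500428  0.01955366  0.18951975]
```

View pics/c3.png

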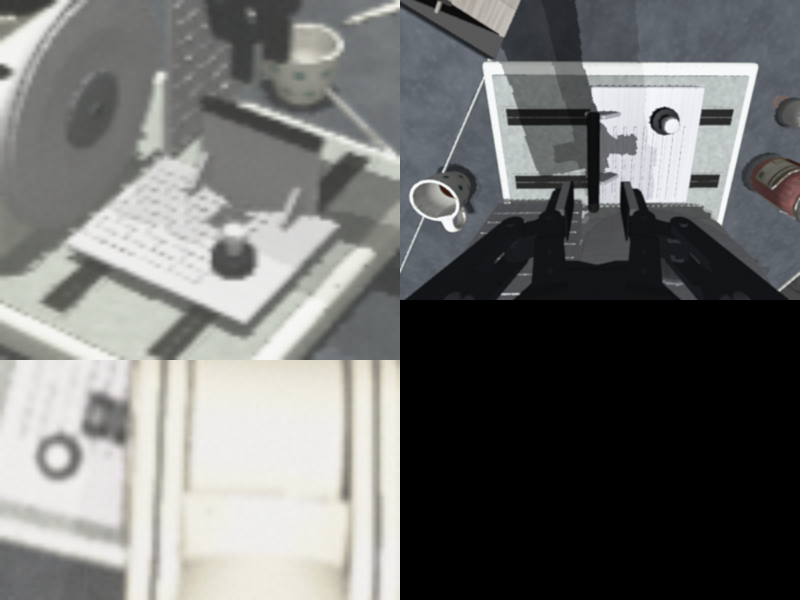

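Button: side crop (234,230), top crop (59,455), wrist (671,127).

```bash
python3 - <<'E'
from h import *
from scipy.spatial.transform import Rotation as R
m=vision.camera_model('wrist'); f=192/np.tan(np.radians(m['fov_y'])/2); H=np.array(m['hand_eye'])
o=bot.get_obs(); Rt=R.from_quat(o['tool_rot']).as_matrix(); p=o['eef_pos']
print(p,Rt)
d=H[:3,:3]@np.array([(271*1.28-m['cx'])/f,(127*1.28-m['cy'])/f,1]); dw=Rt@d; ow=Rt@H[:3,3]+p
rs=[(ow+dw*(.091-ow[2])/dw[2]),ray('side',278.1,207.1,.091),ray('top',234.4,223.3,.091)]
bar=np.array([.5109,-.0128])+np.array([.228,.974])*.0785
print(np.round(rs,4),bar,'from contact (y only; x +-)')
b=bar-.030*np.array([.974,-.228]); print(b)
E
```

```text
[ 0.50941489 -0.01505971  0.16397317] [[-0.97354047  0.22851135  0.00123076]
 [ 0.22849208  0.97335443  0.019301  ]
 [ 0.00321253  0.01907152 -0.99981296]]
[[0.4962 0.0687 0.091 ]
 [0.4975 0.0718 0.091 ]
 [0.4993 0.07   0.091 ]] [0.528798 0.063659] from contact (y only; x +-)
[0.499578 0.070499]
```

Emit:
{"fn": "send_rows", "kwargs": {
  "motion": "1 1 2.6 0 0; 1 2 5.3 0.5 0; 1 3 7.9 2 0; 1 3 7.9 4.5 0; 1 3 7.9 6.1 0"
}}

```text
clock: 26.25
eef_pos: [0.4976, 0.0705, 0.1032]
tool_rot: [0.114, 0.993, 0.009, -0.001]
ft_force: [-0.3, -0.1, -0.0]
grip_width: 0.0002
grasp_force: 0.0
```

Emit:
{"fn": "send_rows", "kwargs": {
  "motion": "1 0 0 0 0; 1 0 0 0 0; 1 0 0 0 0"
}}

```text
clock: 26.55
eef_pos: [0.5001, 0.0695, 0.1064]
tool_rot: [0.115, 0.993, 0.01, 0.001]
ft_force: [0.0, 0.8, -0.7]
grip_width: -0.0001
grasp_force: 0.0
```

```bash
python3 - <<'E'
from h import *
o=bot.get_obs();print(o['eef_pos'],o['tool_rot'],o['ft_force'],o['grip_width'])
w=save('wrist','w4.png'); s=save('side','s4.png')
c=np.zeros((450,800,3),np.uint8); c[:450,:400]=cv2.resize(s[130:242,230:330,::-1],(400,450)); c[:300,400:]=cv2.resize(w[:,:,::-1],(400,300)); cv2.imwrite('pics/c4.png',c)
E
```

```text
[0.50005491 0.06948416 0.10643133] [0.11533291 0.99327789 0.00978745 0.00124917] [ 0.04137309  0.77616281 -0.69169526] -9.121152772468016e-05
```

View pics/c4.png

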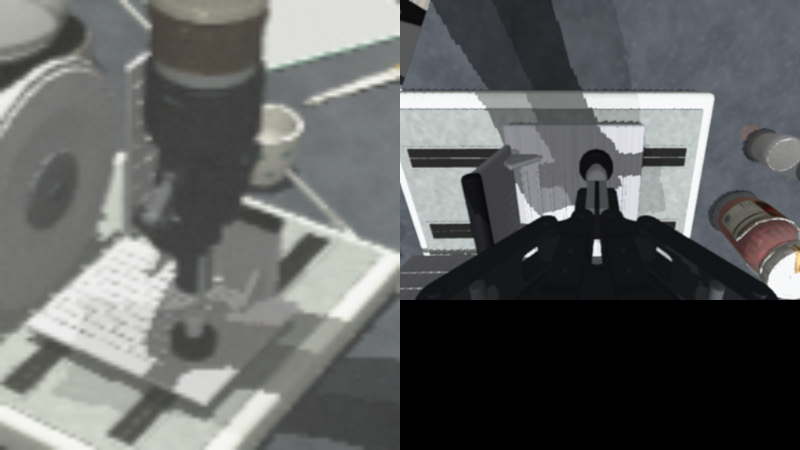

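The fingertips are over the button in both views (wrist col ~597, side about (195,325)). Now I'll press slowly.

Emit:
{"fn": "send_rows", "kwargs": {
  "motion": "1 0.1 0 0.4 0; 1 0.15 0 0.8 0; 1 0.15 0 1.1 0; 1 0.15 0 1.3 0; 1 0.15 0 1.4 0"
}}

```text
clock: 27.15
eef_pos: [0.4978, 0.0702, 0.0914]
tool_rot: [0.115, 0.993, 0.01, 0.0]
ft_force: [0.3, 0.9, -0.6]
grip_width: -0.0004
grasp_force: 0.0
```

Emit:
{"fn": "send_rows", "kwargs": {
  "motion": "1 0 0 0.1 0; 1 0 0 0.2 0; 1 0 0 0.3 0; 1 0 0 0.3 0"
}}

```text
clock: 27.55
eef_pos: [0.4982, 0.0703, 0.0891]
tool_rot: [0.115, 0.993, 0.01, 0.001]
ft_force: [-1.4, 0.2, 3.0]
grip_width: 0.0001
grasp_force: 1.3
```

Emit:
{"fn": "send_rows", "kwargs": {
  "motion": "1 0 0 0.1 0; 1 0 0 0.2 0; 1 0 0 0.3 0; 1 0 0 0.3 0"
}}

```text
clock: 27.95
eef_pos: [0.4982, 0.0703, 0.0857]
tool_rot: [0.115, 0.993, 0.01, 0.001]
ft_force: [-0.3, -1.2, 1.8]
grip_width: 0.0003
grasp_force: 1.2
```

Emit:
{"fn": "send_rows", "kwargs": {
  "motion": "1 0 0 0.1 0; 1 0 0 0.2 0; 1 0 0 0.2 0"
}}

```text
clock: 28.25
eef_pos: [0.4981, 0.0703, 0.0837]
tool_rot: [0.115, 0.993, 0.01, 0.001]
ft_force: [-0.3, -0.5, 2.1]
grip_width: 0.0
grasp_force: 1.1
```

The pin is past the 3 mm strip and in its hole. I'll go on to the bottom.

Emit:
{"fn": "send_rows", "kwargs": {
  "motion": "1 0 0 0.1 0; 1 0 0 0.2 0; 1 0 0 0.2 0"
}}

```text
clock: 28.55
eef_pos: [0.4981, 0.0703, 0.0817]
tool_rot: [0.115, 0.993, 0.01, 0.001]
ft_force: [0.2, -0.3, 2.3]
grip_width: 0.0002
grasp_force: 1.1
```

Emit:
{"fn": "send_rows", "kwargs": {
  "motion": "1 0 0 0.1 0; 1 0 0 0.1 0; 1 0 0 0.1 0"
}}

```text
clock: 28.85
eef_pos: [0.4982, 0.0704, 0.0813]
tool_rot: [0.115, 0.993, 0.01, 0.001]
ft_force: [-1.4, -0.9, 5.9]
grip_width: 0.0
grasp_force: 3.1
```

Emit:
{"fn": "send_rows", "kwargs": {
  "motion": "1 0 0 0.05 0; 1 0 0 0.1 0; 1 0 0 0.15 0; 1 0 0 0.15 0"
}}

```text
clock: 29.25
eef_pos: [0.4984, 0.0705, 0.0811]
tool_rot: [0.115, 0.993, 0.01, 0.001]
ft_force: [-4.7, -1.9, 15.1]
grip_width: -0.0002
grasp_force: 7.4
```

It bottomed hard at the locked height with 15 N. I'll lift off and check.

Emit:
{"fn": "send_rows", "kwargs": {
  "motion": "1 0 0 -0.2 0; 1 0 0 -0.5 0; 1 0 0 -3 0; 1 0 0 -7 0; 1 0 0 -10 0"
}}

```text
clock: 29.75
eef_pos: [0.4978, 0.0687, 0.1805]
tool_rot: [0.115, 0.993, 0.01, 0.001]
ft_force: [0.7, -0.3, 0.2]
grip_width: 0.0003
grasp_force: 0.0
```

Emit:
{"fn": "send_rows", "kwargs": {
  "motion": "1 3 -3 0 0; 1 6 -6 0 0; 1 9 -6 0 0; 1 9 -6 0 0; 1 9 -6 0 0"
}}

```text
clock: 30.25
eef_pos: [0.3965, 0.0308, 0.1783]
tool_rot: [0.115, 0.993, 0.01, 0.001]
ft_force: [0.3, -0.2, 0.1]
grip_width: 0.0004
grasp_force: 0.0
```

```bash
python3 - <<'E'
from h import *
o=bot.get_obs();print(o['eef_pos'],o['ft_force'])
s=save('side','s5.png'); t=save('top','t5.png')
c=np.zeros((450,800,3),np.uint8); c[:,:400]=cv2.resize(s[130:290,200:342,::-1],(400,450)); c[:300,400:]=cv2.resize(t[140:260,150:310,::-1],(400,300)); cv2.imwrite('pics/c5.png',c)
E
```

```text
[0.3964531  0.03084445 0.17828766] [ 0.31502065 -0.22717286  0.08548198]
```

View pics/c5.png

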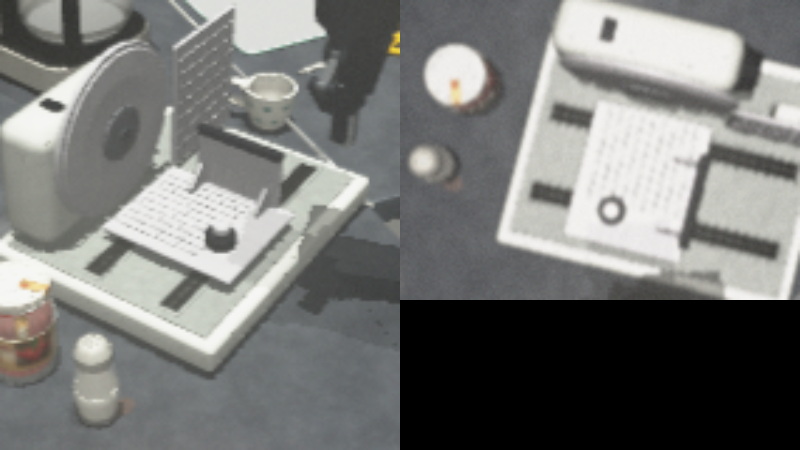

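The button is down flush in the boss at (220,235). The jar, salt shaker and cup stand where they were, and the arm is clear.

```bash
python3 -c "
from h import *
print(workorder.job_done())"
```

```text
the job is handed in; nothing more can be done
None
```

The carriage broke free, was brought gently against its end stop (about 11 N on the guard) and locked with the button fully down (about 15 N). The jar, cup and salt shaker were left where they stood, and the job was handed in after about 30 s; joint 6 sat at its range limit for part of the early push, reading 3.1412 against the stated 3.14, until I turned the tool half a turn.

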